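# Weigh the grey helmet cap on the sprung hook scale

### The job

Pick up the round grey cap by the black tab on top of its steel hanger, hang the hanger's window over the hook of the spring scale, and lower it gently until the spring carries it, without pulling the hook down to its stop. Let go, keep the open gripper where it is until the cap has hung still for a second, and only then lift the gripper well clear, leaving the cap hanging. Leave the yellow and red castings standing where they are.

Things in the scene. Friction and masses are not known exactly. Their poses are not given: they have to be found in the camera images.
- cap: Round grey cap (58 mm disc, 0.2 to 0.34 kg) upright on a steel hanger, foot 44 (x) x 56 (y) mm. Above the disc a window through x: 40 mm wide, open from 68 to 108 mm above the underside; over it a crossbar along y, 6 mm thick (x), 108 to 116 mm high; on that a black grip tab 14 (x) x 20 (y) mm, 116 to 150 mm high. Origin: centre of underside; z up. A half turn about z changes nothing.
- hook (a point): Top centre of the scale's hook seat, 190 mm above the bench unloaded. Strap 14 mm wide, 4 thick, along x; seat 44 mm long, red 10 mm lip at its free -x end, 14 mm shoulder at +x; then it runs to a grey column 80 mm from here, 250 mm high, orange top. Hang things on from -x. z up; x, y turn with the scale. Sprung, 200 N/m, damped: the cap sinks it 7 to 15 mm; stop at 40 mm.
- plate: Bystander: yellow square casting, 30 x 50 x 56 mm, upright on the same kind of steel hanger with a black tab, foot 44 x 56 mm, 150 mm high over all. Origin: centre of the underside; z up, y along the crossbar.
- nozzle: Bystander: red waisted casting, 44 mm across, upright on the same kind of steel hanger with a black tab, foot 44 x 56 mm, 150 mm high over all. Origin: centre of the underside; z up, y along the crossbar.
There are look-alikes about, which are no part of the job. Of the things that look like the part that bears hook, take the one that is farthest to the robot's right at the start.

How it is judged:
On the way:
1. the cap hangs still on the hook, untouched by the gripper, for half a second while the gripper is still at it (its TCP within 110 mm of the hook's seat) (horizontal distance between cap and hook below 0.03 m and z of cap in the frame of hook between -0.122 and -0.098 m and height (world z) of hook below 0.186 m and angle between cap's own z axis and vertical below 0.2 rad and linear speed of cap below 0.02 m/s and angular speed of cap below 0.3 rad/s and contact force between the fingers and cap below 0.2 N and distance between the grasp point and hook below 0.11 m), for 0.5 s.
At the end, for the whole second after the job is handed in: The cap hangs by its window on the hook: its origin within 30 mm of the seat horizontally and 98 to 122 mm below it, the hook sunk at least 4 mm, the cap within 0.2 rad of upright and at rest (under 20 mm/s and 0.3 rad/s), and the gripper's TCP more than 130 mm from the seat (horizontal distance between cap and hook below 0.03 m and z of cap in the frame of hook between -0.122 and -0.098 m and height (world z) of hook below 0.186 m and angle between cap's own z axis and vertical below 0.2 rad and linear speed of cap below 0.02 m/s and angular speed of cap below 0.3 rad/s and distance between the grasp point and hook above 0.13 m); the robot touches nothing.
It fails at once if the hook is pulled down to its stop (more than 36 mm) (height (world z) of hook below 0.154 m).
It fails at once if the yellow casting is moved more than 25 mm or tipped (distance of plate from where it was at the start of the episode above 0.025 m or angle between plate's own z axis and vertical above 0.35 rad).
It fails at once if the red casting is moved more than 25 mm or tipped (distance of nozzle from where it was at the start of the episode above 0.025 m or angle between nozzle's own z axis and vertical above 0.35 rad).
It also fails if it takes over 45 s, if anything falls off the work surface, if the arm or the gripper's body presses on something with over 40 N, if the wrist force passes 120 N, or if a joint passes its speed limit or range.

### The arm

A 6-joint arm with a two-finger parallel gripper is mounted at the origin on the work surface. World frame = base frame: x ahead of the robot, y to its left, z up, the work surface at z = 0. Lengths are in m, angles in rad, forces in N, time in s.
With the tool pointing down it reaches from about 0.275 to 0.825 m from the base axis. Payload 4.9 kg.
Tool frame: the origin (TCP) lies between the finger pads, 19 mm behind the fingertips; this is the grasp point; z points along the fingers, y is the line along which they close (so a half turn about z gives the same grasp; the last joint's range is limited). The gripper opens to 85 mm and grips with 20 to 120 N. Pads are 22 mm wide; open, the fingers measure 114 mm over their backs; the gripper's body (76 mm by 85 mm) begins 54 mm behind the grasp point. The pads swing forward as they close: fully open they stand 13 mm farther back than shut.
Start: joints at [-1.407, 0.326, -0.193, 1.052, 0, 1.437], TCP at [0.161, -0.526, 0.25] pointing down, gripper open.
Joint ranges: [-2.65, 2.65], [-0.97, 1.79], [-1.3, 1.35], [-1.93, 2.1], [-1.47, 1.37], [-3.14, 3.14]. Speed limits (rad/s): [2.57, 2.57, 3.14, 3.14, 3.14, 3.14].

### API

Orientations are given as a rotation vector (axis times angle).
In Python, from cell import * gives the robot as it stands. Calls block until the motion is done:
- movep(position, orientation): joint-space move of the TCP to a pose.
- move_l(position, velocity=0.15, rot=None, until_force=None): straight line of the TCP; rot=None keeps the orientation; velocity is the mean speed in m/s. With until_force (N) it stops when the force on the tool has changed by that much, and returns True; else False.
- set_joints(angles): joint-space move.
- let_go() and grab(newtons=None): open the fingers fully, or close them until they stop; newtons is the grip in N (None keeps the last).
- sleep(seconds).
- ik(position, orientation): joint angles nearest the present ones, or None.
- get_state(): the state.
- grab_frame(name): name is "scene" or "top" or "wrist"; returns a dict with "img" (400x640x3 uint8, red, green, blue), "fx", "fy", "cx", "cy" (pixels), "cam_to_world" (4x4, takes a point from camera to world coordinates); the wrist camera has in their place "T_tool_cam" (4x4, takes a point from camera to tool coordinates, whose origin is the TCP and whose axes are the flange's). Camera axes: x right, y down, z forward; pixel columns grow to the right and rows downward; lengths in m; the calibration is good to about 2 mm. A picture is of the moment at which its call begins: read the wrist's pose just before it. There is no depth.
A pose or a line that the arm cannot do raises MotionError and nothing moves.
- sign_off(): hands the job in; it is judged then, once.
Trained networks look in the newest picture that a camera, given by its name, has taken for a name from the list of things; names that differ only in an ending like _2 or _b are one class to them, and where a whole thing is asked for, a point or a joint stands for the part that bears it (a point fixed in the world has none). Each returns a list of dicts, best first, with "score" (0 to 1); they miss things now and then, are a little off and sometimes report something else, mostly with a low value. They report only what shows in the picture. A call takes as long as a camera call. They do not tell look-alikes from the thing itself.
- spot_in(camera, name): "centre" ([column, row] in pixels, amid what is visible of it).
- silhouettes(camera, name): "mask" (400x640 bool, what is visible of it) and "centre" ([column, row] in pixels, amid what is visible of it).
- tip_of(camera, name): "centre" ([column, row] in pixels: a listed point, or the origin of a listed thing).
The state is a dict: "clock": time; "q": joint angles; "joint_velocities": joint speeds; "tau": joint torques, N m; "position": TCP position; "eef_rot": TCP orientation; "contact_force": force on the tool from outside, world axes, zero at the start; "wrist_torque": the same for the moment, N m; "finger_gap": opening from 0.0 (shut) to 1.0 (fully open); "grasp_force": force on a finger pad.
Only numpy, scipy, OpenCV 4.12 (cv2) and the standard library are available. Lean on these libraries where they do the work, as an engineer would, in place of code of your own. Each camera call takes 0.05 s, during which the arm holds its last target. There are 200 camera calls.

## Working session

There is one attempt and no reset: what is moved stays moved. The work goes in short steps, each a Python script; the robot and the scene stay as the last script left them, time stands still between calls to the robot, and variables do not carry over. Pictures are saved under pics/ and viewed, at most 10 in all, crops included, and the job is handed in when it is done.

```bash
mkdir -p pics
cat > h.py <<'E'
from cell import *
import numpy as np, cv2
def save(img,n): cv2.imwrite('pics/'+n,cv2.cvtColor(img,cv2.COLOR_RGB2BGR))
def ray(f,uv):
    T=np.array(f['cam_to_world']); d=np.array([(uv[0]-f['cx'])/f['fx'],(uv[1]-f['cy'])/f['fy'],1.])
    return T[:3,3],T[:3,:3]@d
def atz(f,uv,z):
    o,d=ray(f,uv); return o+d*(z-o[2])/d[2]
def proj(f,p):
    T=np.linalg.inv(np.array(f['cam_to_world'])); c=T[:3,:3]@np.array(p)+T[:3,3]
    return np.array([f['fx']*c[0]/c[2]+f['cx'],f['fy']*c[1]/c[2]+f['cy']])
def tri(fs,uvs):
    A=np.zeros((3,3));b=np.zeros(3)
    for f,uv in zip(fs,uvs):
        o,d=ray(f,uv); d=d/np.linalg.norm(d); P=np.eye(3)-np.outer(d,d); A+=P;b+=P@o
    p=np.linalg.solve(A,b)
    return p,[np.linalg.norm(proj(f,p)-uv) for f,uv in zip(fs,uvs)]
E
python3 - <<'E'
from h import *
np.set_printoptions(precision=3,suppress=True)
for c in('scene','top'):
    f=grab_frame(c); save(f['img'],c+'0.png'); T=np.array(f['cam_to_world']);print(c,f['fx'],T[:3,3],T[:3,2])
    for n,z in(('cap',0),('hook',.19),('plate',0),('nozzle',0)):
        print(n,[(np.round(d['centre']),round(d['score'],2),atz(f,d['centre'],z)[:2]) for d in tip_of(c,n)],[(np.round(d['centre']),round(d['score'],2)) for d in spot_in(c,n)])
E
```

```text
scene 372.7508251554743 [ 1.081 -0.326  0.833] [-0.627  0.372 -0.685]
cap [(array([313., 256.]), 0.87, array([ 0.512, -0.031]))] [(array([311., 248.]), 0.58)]
hook [(array([359., 110.]), 0.52, array([0.203, 0.331])), (array([451., 139.]), 0.5, array([0.485, 0.467])), (array([404., 176.]), 0.49, array([0.543, 0.237]))] [(array([368., 112.]), 0.66), (array([410., 179.]), 0.64), (array([456., 137.]), 0.47)]
plate [(array([216., 293.]), 0.63, array([ 0.482, -0.302]))] [(array([210., 280.]), 0.94)]
nozzle [(array([271., 272.]), 0.72, array([ 0.498, -0.154]))] [(array([268., 264.]), 0.75)]
top 498.75933261671804 [0.337 0.085 1.27 ] [ 0.061 -0.022 -0.998]
cap [(array([357., 159.]), 0.76, array([ 0.519, -0.027]))] [(array([358., 157.]), 0.69), (array([411., 166.]), 0.35)]
hook [(array([138., 164.]), 0.79, array([0.476, 0.464])), (array([251., 126.]), 0.77, array([0.562, 0.222])), (array([358., 160.]), 0.72, array([ 0.49 , -0.011])), (array([203., 287.]), 0.66, array([0.213, 0.319]))] [(array([244., 113.]), 0.9), (array([137., 148.]), 0.87), (array([198., 277.]), 0.58)]
plate [(array([463., 177.]), 0.68, array([ 0.474, -0.301])), (array([407., 165.]), 0.66, array([ 0.505, -0.154]))] [(array([466., 174.]), 0.73)]
nozzle [(array([411., 167.]), 0.55, array([ 0.499, -0.164]))] [(array([409., 163.]), 0.81)]
```

View pics/scene0.png

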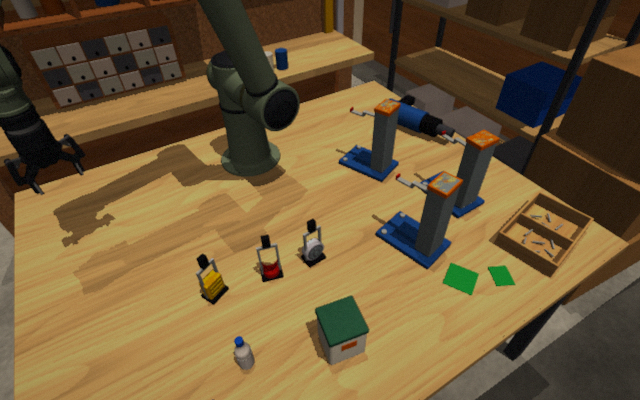

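View pics/top0.png

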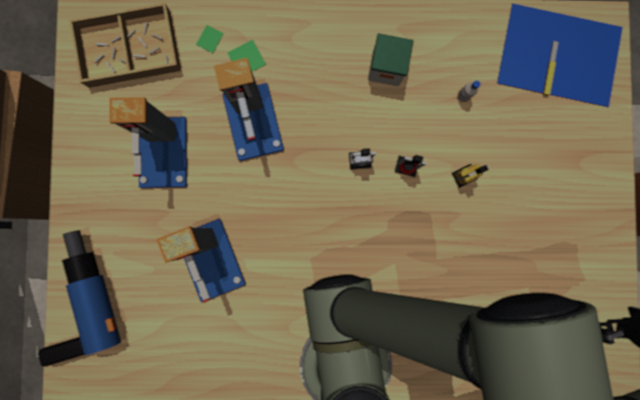

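The scene shows three castings: yellow at (210,280), red at (268,264) and the grey cap at (311,248). It also shows three spring scales, with hooks at about scene (404,176), (451,139) and (359,110), which are top (251,126), (138,164) and (203,287).

- **Cap:** there is only one grey disc, at top (357,159).
- **Hook:** the scale farthest to the robot's right (lowest y) is the one at top (251,126) / scene (404,176), y≈0.23. The others are at y≈0.46 and y≈0.33.

I'll check that choice in a close crop.

Run:
```python
from h import *
np.set_printoptions(precision=4,suppress=True)
S=grab_frame('scene');T=grab_frame('top')
def crop(f,x,y,w=90,h=70): return cv2.resize(f['img'][y:y+h,x:x+w],(400,300),interpolation=cv2.INTER_CUBIC)
save(np.vstack([np.hstack([crop(S,375,155,100,75),crop(T,205,55,140,105)]),np.hstack([crop(S,285,215,72,54),crop(T,335,135,60,45)])]),'c1.png')
def blob(f,box,lo,hi):
    x,y,w,h=box;hs=cv2.cvtColor(f['img'][y:y+h,x:x+w],cv2.COLOR_RGB2HSV)
    m=cv2.inRange(hs,lo,hi); 
    if lo[0]==0: m|=cv2.inRange(hs,(172,lo[1],lo[2]),(180,255,255))
    n,l,s,c=cv2.connectedComponentsWithStats(m); i=1+np.argmax(s[1:,4]); return c[i]+[x,y],s[i,4]
R=[blob(S,(385,165,30,30),(0,150,60),(6,255,255)),blob(T,(240,110,25,40),(0,150,60),(6,255,255))]
O=[blob(S,(420,165,50,35),(8,120,90),(22,255,255)),blob(T,(210,50,50,45),(8,120,90),(22,255,255))]
print('red',R,tri([S,T],[r[0] for r in R]));print('orange',O,tri([S,T],[r[0] for r in O]), atz(T,O[1][0],.25))
h=[[404,176],[251,126]];print('hook',tri([S,T],h)); print(atz(T,R[1][0],.197),atz(S,R[0][0],.197))
```

```text
red [(array([397.3636, 175.7273]), np.int32(11)), (array([250.8571, 138.4286]), np.int32(7))] (array([0.5336, 0.2218, 0.1925]), [np.float64(0.0643194612200418), np.float64(0.0780385962380757)])
orange [(array([439.4785, 175.5646]), np.int32(627)), (array([232.6164,  73.9371]), np.int32(795))] (array([0.6495, 0.248 , 0.2651]), [np.float64(2.252722602489395), np.float64(2.57491846026827)]) [0.6577 0.2545 0.25  ]
hook (array([0.5578, 0.2203, 0.2094]), [np.float64(0.1899456071821984), np.float64(0.22714547458537107)])
[0.5329 0.2214 0.197 ] [0.5374 0.2178 0.197 ]
```

View pics/c1.png

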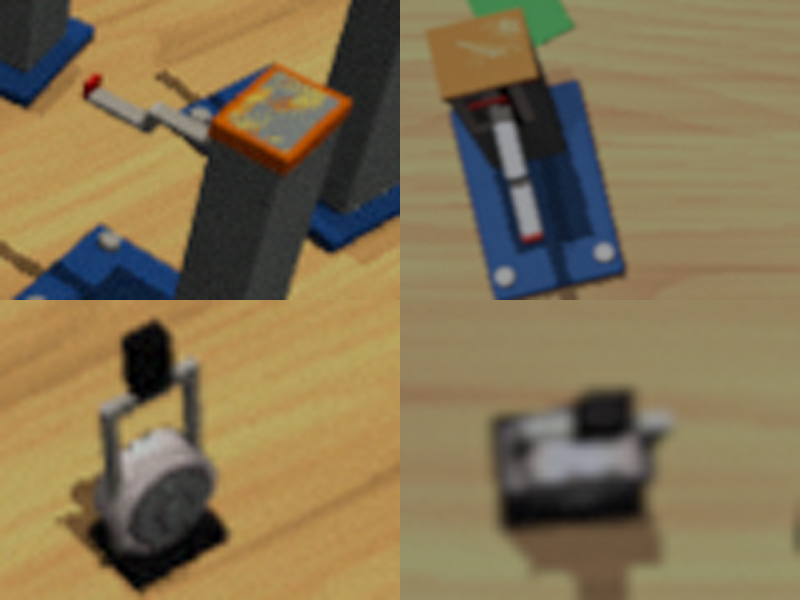

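The crop confirms both picks. The scale with its red lip at scene (397,176) / top (251,138) has its strap running to the column with the orange top. The cap is the grey disc with its black tab at scene (312,227). Next I'll move the wrist camera over the cap and then the hook to refine both.

```bash
cat >> h.py <<'E'
from scipy.spatial.transform import Rotation as Ro
def rv(psi): # tool down, tool y along world direction psi+90deg (mod sign)
    return (Ro.from_euler('z',psi)*Ro.from_euler('x',np.pi)).as_rotvec()
def wrist():
    s=get_state(); f=grab_frame('wrist'); T=np.eye(4); T[:3,:3]=Ro.from_rotvec(s['eef_rot']).as_matrix(); T[:3,3]=s['position']
    f['cam_to_world']=T@np.array(f['T_tool_cam']); return f
E
python3 - <<'E'
from h import *
np.set_printoptions(precision=4,suppress=True)
f=wrist(); C=f['T_tool_cam']; print(C,f['fx'],get_state()['eef_rot'],[Ro.from_rotvec(get_state()['eef_rot']).as_matrix()])
psi=0.1
def lookat(p,h,psi):
    R=Ro.from_rotvec(rv(psi)).as_matrix(); c=R@C[:3,3]; d=R@C[:3,2]
    # camera centre ray hits p from TCP height h
    z=h+c[2]; t=(p[2]-z)/d[2]; return [p[0]-c[0]-d[0]*t,p[1]-c[1]-d[1]*t,h]
vs=[]
for p,h,n in(((.515,-.029,.10),.34,'cap'),((.556,.228,.19),.40,'hook')):
    for k,ps in enumerate((0.0,0.3)):
        pos=lookat(p,h,ps); print(pos)
        try: movep(pos,rv(ps))
        except MotionError as e: print(e); continue
        sleep(.3); f=wrist(); vs.append(cv2.resize(f['img'],(400,250)))
        np.savez(f'w_{n}{k}.npz',**f); save(f['img'],f'w_{n}{k}.png')
        z=0 if n=='cap' else .19
        print(n,[(d['centre'],round(d['score'],2),atz(f,d['centre'],z)) for d in tip_of('wrist',n)])
save(np.vstack([np.hstack(vs[:2]),np.hstack(vs[2:4])]),'wm.png'); print(get_state()['clock'])
E
```

```text
[[ 0.0003 -0.9623 -0.2719  0.0684]
 [ 1.      0.0004 -0.0004 -0.0018]
 [ 0.0005 -0.2719  0.9623 -0.1234]
 [ 0.      0.      0.      1.    ]] 295.0784074043141 [ 3.1068  0.4661 -0.0001] [array([[ 0.956 ,  0.2934, -0.    ],
       [ 0.2934, -0.956 , -0.0001],
       [-0.    ,  0.0001, -1.    ]])]
[np.float64(0.5492576651034348), np.float64(-0.030955354395025655), 0.34]
cap [([318.4, 181.1], 0.59, array([ 0.5127, -0.0281,  0.    ]))]
[np.float64(0.5483054442404702), np.float64(-0.020744189131638245), 0.34]
cap [([321.6, 182.0], 0.6, array([ 0.513 , -0.0335,  0.    ]))]
[np.float64(0.5817825498100828), np.float64(0.2260569024930228), 0.4]
hook [([314.5, 194.5], 0.77, array([0.5585, 0.2334, 0.19  ])), ([129.2, 259.0], 0.6, array([0.475 , 0.4651, 0.19  ]))]
[np.float64(0.5812052351930956), np.float64(0.23376295249778756), 0.4]
hook [([317.7, 196.4], 0.76, array([0.5561, 0.2301, 0.19  ])), ([107.1, 200.9], 0.63, array([0.4774, 0.4656, 0.19  ]))]
14.7917
```

View pics/wm.png

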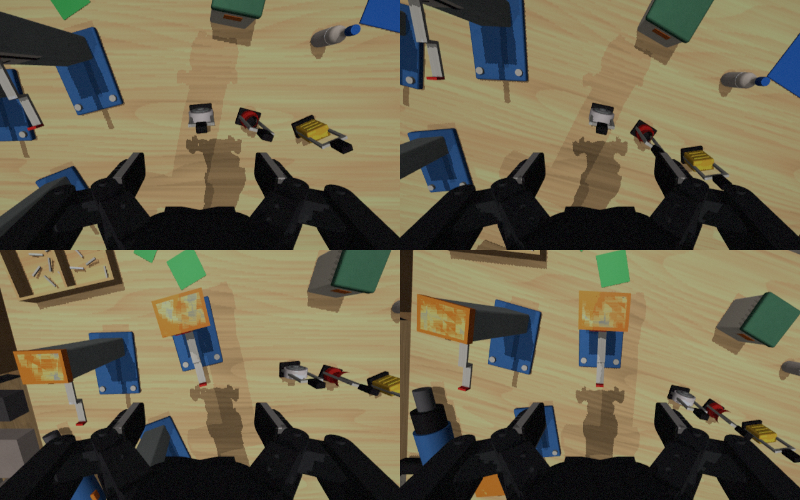

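All four wrist views show their target. The cap is at (200,117) and (600,118) in the mosaic, the chosen hook's lip at (203,384) and (600,385), and the scale looks almost aligned at psi=0.3. I'll get the numbers from these saved frames.

Run:
```python
from h import *
np.set_printoptions(precision=4,suppress=True)
def L(n): return dict(np.load(n))
F={n:L(f'w_{n}.npz') for n in('cap0','cap1','hook0','hook1')}
# lip
def blobs(f,m0,box):
    x,y,w,h=box; m=np.zeros_like(m0); m[y:y+h,x:x+w]=m0[y:y+h,x:x+w]
    n,l,s,c=cv2.connectedComponentsWithStats(m); i=1+np.argmax(s[1:,4]); return c[i],s[i],l==i
lips=[]
for n in('hook0','hook1'):
    f=F[n];hs=cv2.cvtColor(f['img'],cv2.COLOR_RGB2HSV); red=cv2.inRange(hs,(0,150,60),(6,255,255))|cv2.inRange(hs,(172,150,60),(180,255,255))
    c,s,l=blobs(f,red,(280,190,80,50)); lips.append(c); print(n,c,s,atz(f,c,.195))
    blue=cv2.inRange(hs,(100,120,40),(125,255,255)); 
print('lip',tri([F['hook0'],F['hook1']],lips))
tabs=[]
for n in('cap0','cap1'):
    f=F[n]; g=f['img'].max(2); m=(g<40).astype(np.uint8)
    c,s,l=blobs(f,m,(290,190,60,30)); tabs.append(c)
    print(n,c,s,atz(f,c,.14))
tiles=[]
for n,b in(('cap0',(290,155,64,48)),('cap1',(290,155,64,48)),('hook0',(240,50,140,187)),('hook1',(240,50,140,187))):
    x,y,w,h=b; tiles.append(cv2.resize(F[n]['img'][y:y+h,x:x+w],(400,300) if w==64 else (225,300),interpolation=cv2.INTER_CUBIC))
t=np.hstack(tiles[2:]); t=np.hstack([t,np.zeros((300,800-t.shape[1],3),np.uint8)])
save(np.vstack([np.hstack(tiles[:2]),t]),'c2.png')
```

```text
hook0 [324.1071 214.9107] [319 212  12   7  56] [0.535  0.2221 0.195 ]
hook1 [319.1071 216.0357] [314 214  12   5  56] [0.535  0.2218 0.195 ]
lip (array([0.5361, 0.2222, 0.1983]), [np.float64(0.008209211417249363), np.float64(0.008201780096972122)])
cap0 [321.9444 203.5938] [314 195  17  18 288] [ 0.5178 -0.0326  0.14  ]
cap1 [322.483 205.034] [314 195  18  21 294] [ 0.5177 -0.0321  0.14  ]
```

View pics/c2.png

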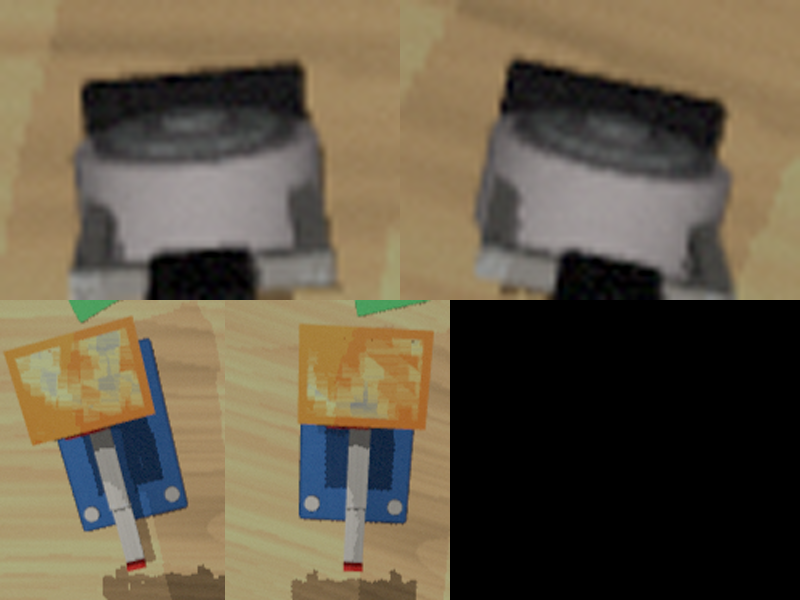

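The crops show the far edge of the cap's foot and the scale's baseplate screws clearly, so I'll take both yaws from those corner pixels. Then I'll grasp.

Run:
```python
from h import *
np.set_printoptions(precision=4,suppress=True)
L=lambda n:dict(np.load(f'w_{n}.npz'))
def pt(tile,p): return (290+p[0]*.16,155+p[1]*.16) if tile=='c' else (240+p[0]*140/225,50+p[1]*187/300)
cy=[]
for n,a,b in(('cap0',(82,85),(300,65)),('cap1',(110,60),(323,101))):
    f=L(n); A,B=[atz(f,pt('c',q),.004) for q in(a,b)]; d=A-B; cy.append(np.arctan2(-d[0],d[1])); print(n,A,B,np.linalg.norm(d),cy[-1])
    print(' bar ends',[atz(f,pt('c',q),.112) for q in (((72,280),(335,270)) if n=='cap0' else ((78,262),(328,282)))])
hy=[]
for n,a,b in(('hook0',(91,214),(172,194)),('hook1',(311-225,202),(395-225,207))):
    f=L(n); A,B=[atz(f,pt('h',q),.012) for q in(a,b)]; d=A-B; hy.append(np.arctan2(-d[0],d[1])); print(n,A,B,hy[-1])
f=L('hook0');A,B=[atz(f,pt('h',q),.195) for q in((136,267),(111,180))];print('strap',np.arctan2(*(B-A)[1::-1]))
f=L('hook1');A,B=[atz(f,pt('h',q),.195) for q in((353-225,267),(358-225,180))];print('strap',np.arctan2(*(B-A)[1::-1]))
```

```text
cap0 [ 0.5337 -0.0041  0.004 ] [ 0.5388 -0.0589  0.004 ] 0.05507491328773939 0.09198218585772622
 bar ends [array([ 0.5142, -0.0075,  0.112 ]), array([ 0.5162, -0.0597,  0.112 ])]
cap1 [ 0.5341 -0.0039  0.004 ] [ 0.54   -0.0583  0.004 ] 0.05469352688166499 0.10718264828623954
 bar ends [array([ 0.5122, -0.0082,  0.112 ]), array([ 0.5229, -0.0568,  0.112 ])]
hook0 [0.5303 0.2682 0.012 ] [0.5528 0.1791 0.012 ] 0.24747257470593134
hook1 [0.5314 0.2683 0.012 ] [0.5534 0.1783 0.012 ] 0.2396381826027163
strap 0.2692660666359943
strap 0.246403777530706
```

Run:
```python
from h import *
c=lambda t:print(t,round(get_state()['clock'],2),np.round(get_state()['position'],4),round(get_state()['finger_gap'],3),round(get_state()['grasp_force'],1),np.round(get_state()['contact_force'],1))
x,y,ps=.516,-.0325,.10
movep([x,y,.20],rv(ps)); c('above')
hit=move_l([x,y,.1395],velocity=.08,until_force=6); c(('down',hit))
grab(40); c('grab')
move_l([x,y,.155],velocity=.06); c('lift')
f=wrist(); save(f['img'],'grip.png')
```

```text
above 16.07 [ 0.5171 -0.0322  0.2008] 0.999 0.0 [-0.   1.   0.1]
('down', False) 16.98 [ 0.5164 -0.0325  0.1399] 1.001 0.0 [-0.5 -0.6  0.4]
grab 17.59 [ 0.5162 -0.0327  0.1396] 0.229 41.1 [ 0.1 -0.5  0.7]
lift 18.0 [ 0.5163 -0.0325  0.1555] 0.225 40.7 [-0.8 -0.3 -3.3]
```

View pics/grip.png

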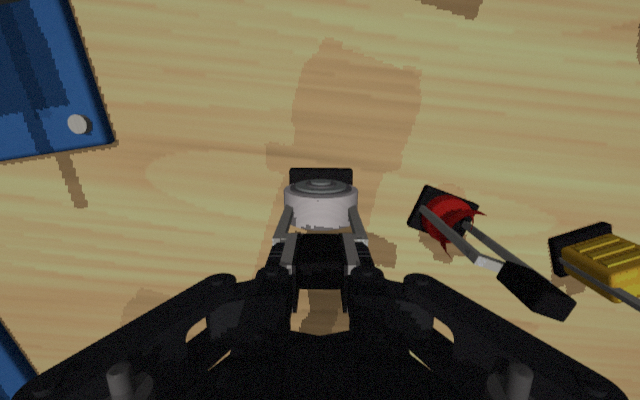

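The tab is gripped squarely at (320,260) and the cap is off the bench (−3.3 N), with the red and yellow castings untouched. Next I'll carry it to just in front of the lip.

```bash
cat >> h.py <<'E'
HY=.246; U=np.array([np.cos(HY),np.sin(HY),0]); SEAT=np.array([.558,.2278,0])
def at(dx,z): return list(SEAT+dx*U+[0,0,z])
def c(t):
    s=get_state(); print(t,round(s['clock'],2),np.round(s['position'],4),round(s['finger_gap'],3),round(s['grasp_force'],1),np.round(s['contact_force'],1))
E
python3 - <<'E'
from h import *
x,y=.516,-.0325
move_l([x,y,.2445],velocity=.12)
move_l(at(-.10,.2445),velocity=.18,rot=rv(HY)); c('pre')
move_l(at(-.045,.2445),velocity=.08); sleep(.3); c('near')
S=grab_frame('scene'); w=wrist()
a=cv2.resize(S['img'][135:215,360:470],(550,400),interpolation=cv2.INTER_CUBIC); b=cv2.resize(w['img'][60:400,200:440],(250,354))
im=np.zeros((400,800,3),np.uint8); im[:,:550]=a; im[:354,550:]=b; save(im,'near.png')
R=Ro.from_rotvec(get_state()['eef_rot']).as_matrix(); print(R[:,1])
E
```

```text
Traceback (most recent call last):
cell.MotionError: the arm cannot follow that straight line within its joint ranges
```

Run:
```python
from h import *
np.set_printoptions(precision=3,suppress=True)
c('now'); print(np.array(get_state()['q']))
for dx in(-.1,-.045,0):
  for p in(HY,HY+np.pi):
    q=ik(at(dx,.2445),rv(p)); print(dx,p,None if q is None else np.array(q))
```

```text
now 18.95 [ 0.515 -0.032  0.244] 0.227 40.7 [-0.2 -0.1 -2. ]
[-0.206  0.27  -0.288  1.014  0.     2.836]
-0.1 0.246 [ 0.269  0.245 -0.319  1.006 -0.    -3.119]
-0.1 3.387592653589793 [ 0.269  0.245 -0.319  1.006  0.     0.023]
-0.045 0.246 [ 0.267  0.345 -0.18   1.046 -0.    -3.121]
-0.045 3.387592653589793 [ 0.267  0.345 -0.18   1.046  0.     0.021]
0 0.246 [ 0.265  0.428 -0.055  1.088 -0.    -3.122]
0 3.387592653589793 [ 0.265  0.428 -0.055  1.088  0.     0.019]
```

Joint 6 would wrap past its limit. The half-turned pose is equivalent and in range, so I'll use that.

Run:
```python
from h import *
movep(at(-.10,.2445),rv(HY+np.pi)); c('pre')
move_l(at(-.045,.2445),velocity=.08); sleep(.3); c('near')
S=grab_frame('scene'); w=wrist()
a=cv2.resize(S['img'][135:215,360:470],(550,400),interpolation=cv2.INTER_CUBIC); b=cv2.resize(w['img'][60:400,200:440],(250,354))
im=np.zeros((400,800,3),np.uint8); im[:,:550]=a; im[:354,550:]=b; save(im,'near.png')
print(Ro.from_rotvec(get_state()['eef_rot']).as_matrix()[:,1])
```

```text
pre 21.34 [0.461  0.2033 0.2444] 0.225 40.7 [-0.6  0.3 -3. ]
near 22.48 [0.5141 0.2168 0.2447] 0.226 40.7 [ 0.3 -0.1 -2.1]
[-2.43592482e-01  9.69877674e-01 -3.67722822e-06]
```

View pics/near.png

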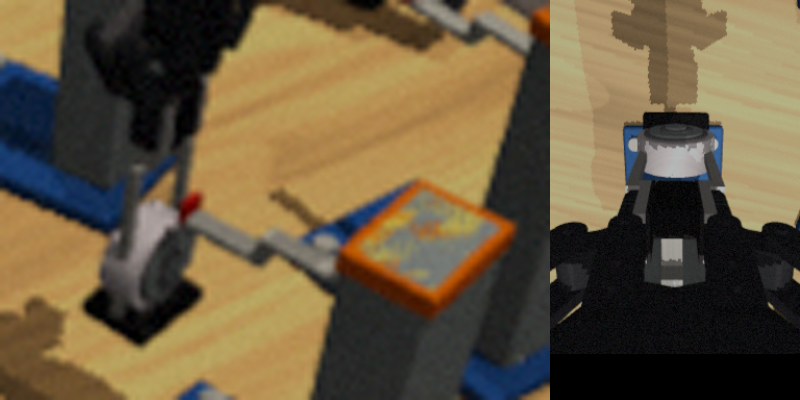

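The window is in line with the lip at near.png (190,205), and in the wrist view the strap at (671,262) sits centred under the tab at (675,210). Now I'll slide it on and lower.

Run:
```python
from h import *
def fz():
    v=[]
    for _ in range(6): sleep(.03); v.append(get_state()['contact_force'][2])
    return np.mean(v)
print('w',fz()); hit=move_l(at(0,.2445),velocity=.06,until_force=5); c(('in',hit))
if not hit:
    print(fz())
    move_l(at(0,.224),velocity=.05); print('z.224',fz())
    for z in(.216,.211,.207):
        move_l(at(0,z),velocity=.03); f=fz(); c((z,round(f,2)))
        if f>0.3: break
```

```text
w -2.14891129695098
('in', False) 23.68 [0.5577 0.2277 0.2444] 0.229 40.7 [ 0.8 -0.5 -2.2]
-2.131433291121468
z.224 -1.8620679346203193
(0.216, np.float64(-0.58)) 25.25 [0.558  0.2278 0.2161] 0.225 40.9 [-1.1  0.1 -0.2]
(0.211, np.float64(0.4)) 25.77 [0.5581 0.2278 0.2111] 0.223 41.0 [ 0.3  0.1 -0. ]
```

The spring now carries it: the force went from −2.1 N to about 0 over roughly 10 mm of sink, as expected. I'll take a quick look before letting go.

Run:
```python
from h import *
S=grab_frame('scene'); save(cv2.resize(S['img'][135:215,360:470],(550,400),interpolation=cv2.INTER_CUBIC),'seat.png')
```

```text
(no output)
```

View pics/seat.png

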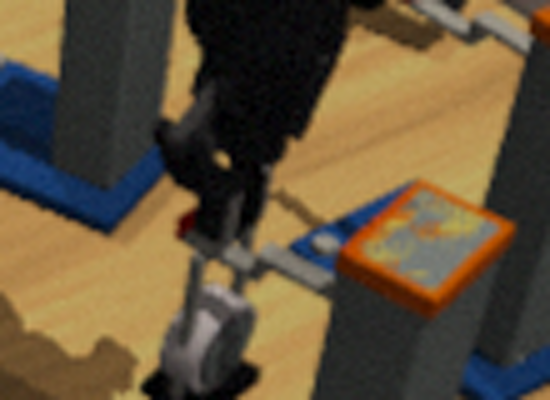

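The strap passes through the window, with the lip at (187,222) on the far side and the shoulder at (262,258) beyond it. Releasing and waiting.

Run:
```python
from h import *
let_go(); c('open')
fs=[]
for i in range(5):
    sleep(.45); S=grab_frame('scene'); fs.append(S['img'][135:215,360:470].astype(int)); 
    if i: print('diff',np.abs(fs[-1]-fs[-2]).mean().round(2),(np.abs(fs[-1]-fs[-2]).max(2)>60).sum())
c('waited'); save(cv2.resize(fs[-1].astype(np.uint8),(550,400),interpolation=cv2.INTER_CUBIC),'hang.png')
```

```text
open 26.47 [0.558  0.2278 0.211 ] 1.0 0.0 [-0.2  0.   0.1]
diff 2.58 0
diff 2.58 0
diff 2.56 0
diff 2.56 0
waited 28.97 [0.558  0.2278 0.211 ] 1.003 0.0 [ 0.5 -0.5  0.9]
```

View pics/hang.png

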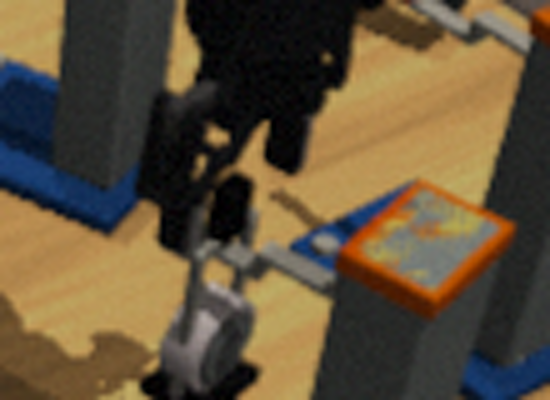

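The cap hangs upright and still, its tab at (232,200) free between the open fingers. Lifting straight up.

Run:
```python
from h import *
move_l(at(0,.26),velocity=.05); move_l(at(0,.40),velocity=.12); sleep(1); c('up')
S=grab_frame('scene'); save(cv2.resize(S['img'][120:230,300:476],(800,500),interpolation=cv2.INTER_CUBIC),'end.png')
```

```text
up 32.42 [0.558  0.2278 0.4   ] 0.999 0.0 [-0.  -0.8 -0.3]
```

View pics/end.png

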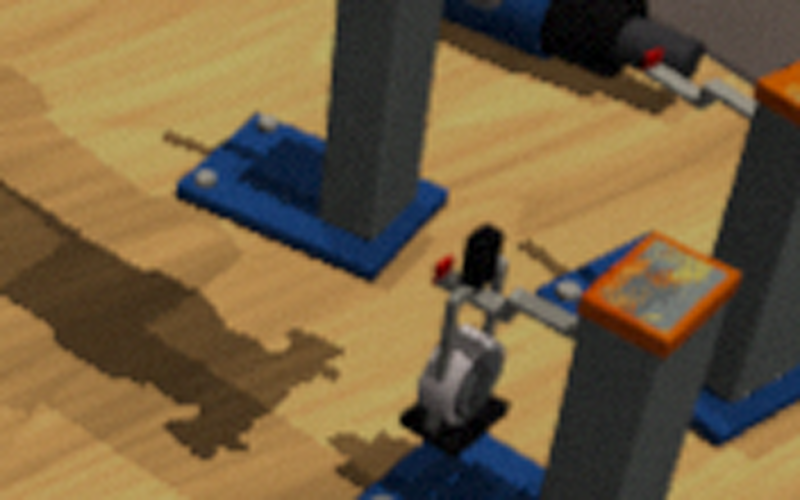

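The cap hangs upright on the right-hand scale's hook (disc at (463,375), lip at (444,268)), and the gripper is clear. Handing in.

```bash
python3 -c "
from h import *
print(sign_off())"
```

```text
the job is handed in; nothing more can be done
None
```

The cap hangs upright and still on the hook of the scale farthest to the robot's right, with the gripper lifted clear and the yellow and red castings never touched; I handed the job in at about 32 s of the 45 s allowed, and no verdict came back.

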